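Pin the filter cradle into its bracket

TASK

Lock the water-filter cradle into its bracket: push the raised cradle down until its ear is level with the two fixed ears, then thread the steel locking pin nose first through all three ears from the blue side, until its flange is fully home against the blue ear, and let go. Feel the parts together, never ram or force them, and leave the other things on the surface where they are.

Things in the scene. Friction and masses are not known exactly. Their poses are not given: they have to be found in the camera images.
- bracket: White filter bracket fixed to the surface. Origin: underside, directly below the middle of its three ears; +z up, +y towards the BLUE fixed ear, +x towards the rear hinge. Base plate 10 mm thick, x -45..165, y -65..65 mm. Two fixed upright ears at y = +45 (blue) and -45 mm (white), 44 mm wide in x, 6 mm thick in y, tops at z = 122 mm.
- blue_hole (a point): Middle of the 15 mm round hole in the blue fixed ear, at its outer face (bracket x = 0, y = 48, z = 100 mm). The line of holes runs along bracket y. The space outside this ear is free, except for the cartridge behind (x above 55 mm).
- white_hole (a point): Middle of the 15 mm round hole in the white fixed ear, at its outer face (bracket x = 0, y = -48, z = 100 mm)
- cradle_hinge (a point): Nominal hinge of the swinging cradle, axis along bracket y (bracket x = 138, y = 0, z = 45 mm). The cradle carries a white cartridge 58 mm across, 150 mm long along y, centred 88 mm behind the ears, band top 87 mm high when level. The hinge is worn: the whole cradle may stand up to 4 mm to front or back of nominal, unseen in these readings; it slides under 3 to 8 N, so the pin's nose can centre it.
- cradle (a joint): Cradle angle (rad). Its ear, a white block 44 x 24 x 44 mm (x, y, z) midway between the fixed ears, has a 16 mm hole with 3 mm bevel. 0 = holes in line, block top level with the fixed ears' tops. Positive = front raised, some 0.14 mm per mrad. The stiff hinge stays where left; 1 to 7 N on the block's top pushes it down; the stop at -0.10 is about 14 mm too low.
- pin: Steel locking pin, 182 mm long, about 90 g. +x is the nose direction. Origin on its axis at the nose side of the flange (shoulder). Shank 12 mm across, x = 0..115, then a taper to a blunt 4 mm tip at x = 140; flange 26 mm across, x = -5..0; red round grip 16 mm across, x = -42..-5. Balances near x = 30 mm. It starts lying level in the pin rest, axis 50 mm above the surface.
- pin_tip (a point): The tip of the pin's nose, on its axis, 140 mm from the shoulder
- pin_rest: Grey fixed rest, 150 x 60 mm, 56 mm tall; the pin lies along its x axis in two open-topped notched cheeks, each 12 mm thick, at x = -60 and +45 mm, the shoulder at about x = -69 mm. Base plate 10 mm thick. Origin: centre of the underside.
- soap_bottle: Bystander: amber round bottle, 64 mm across, about 170 mm tall. Leave it alone. Origin: underside.
- powder_jar: Bystander: white jar with black cap, 90 mm across, 120 mm tall. Leave it alone. Origin: underside.
- spray_bottle: Bystander: white spray bottle, yellow trigger head, 68 mm across, 171 mm tall. Leave it alone. Origin: underside.
- carton: Bystander: orange refill carton, 70 x 70 mm, 168 mm tall with its white cap. Leave it alone. Origin: underside.
- wrench: Bystander: steel wrench, 160 mm long, lying flat. Leave it alone. Origin: underside.
- sponge_tray: Bystander: green open tray, 120 x 90 mm, 40 mm tall. Leave it alone. Origin: underside.
- spare_cup: Bystander: grey cup, 80 mm across, 90 mm tall. Leave it alone. Origin: underside.
Not all that is in view belongs to the job. Several things have the shape of the pin; the one meant has the colours described above.

How it is judged:
By the outcome, as a careful person would: the job done as asked, in the order asked, and still so for the second after the job is handed in, with the robot touching nothing.
It also fails if it takes over 64 s, if anything falls off the work surface, if the arm or the gripper's body presses on something with over 40 N, if the wrist force passes 120 N, or if a joint passes its speed limit or range.

ROBOT

A 7-joint arm with a two-finger parallel gripper is mounted at the origin on the work surface. World frame = base frame: x ahead of the robot, y to its left, z up, the work surface at z = 0. Lengths are in mm, angles in rad, forces in N, time in s.
With the tool pointing down it reaches from about 400 to 875 mm from the base axis. Payload 4.4 kg.
Tool frame: the origin (TCP) lies at the very end of the fingers, on their centre line; the grasp point (between the pads) lies bot.hold_point_z behind it (bot.hold_point_z is the distance from the TCP to the grasp point, in mm); y points along the fingers, x is the direction in which the jaws open and shut, and the axes are right-handed (so a half turn about y gives the same grasp; the last joint's range is limited). The gripper opens to 85 mm and grips with 20 to 120 N. Pads are 22 mm wide; open, the fingers measure 114 mm over their backs; the gripper's body (76 mm by 85 mm) begins 54 mm behind the grasp point. The pads swing forward as they close: fully open they stand 13 mm farther back than shut.
Start: joints at [1.174, 0.628, 0.038, 1.517, -0.027, 0.996, -0.02], TCP at [211.148, -614.764, 231.313] pointing down, gripper open.
Joint ranges: [-3.06, 3.06], [-0.37, 2.12], [-1.25, 1.32], [0.18, 2.47], [-1.1, 4.24], [0.23, 1.98], [-2.94, 2.94]. Speed limits (rad/s): [2.57, 2.57, 3.14, 3.14, 3.14, 3.14, 3.14].

INTERFACE

Orientations are given as a 3x3 rotation matrix whose columns are the frame's x, y, z axes.
In Python, from bench import bot gives the robot as it stands. The module is installed in compiled form; this text tells all that it offers. Calls block until the motion is done:
- bot.goto(position, orientation): joint-space move of the TCP to a pose.
- bot.move_l(position, attitude=None, max_speed=150, f_stop=None): straight line of the TCP; attitude=None keeps the orientation; max_speed is the mean speed in mm/s. With f_stop (N) it stops when the force on the tool has changed by that much, and returns True; else False.
- bot.move_joints(angles): joint-space move.
- bot.command_gripper(opening, effort=None): finger opening in mm; effort is the grip in N (None keeps the last); returns when the fingers have stopped.
- bot.wait(seconds).
- bot.solve_ik(position, orientation): joint angles nearest the present ones, or None.
- bot.camera(name): name is "scene" or "top"; returns a dict with "color" (420x560x3 uint8, red, green, blue), "fx", "fy", "cx", "cy" (pixels), "T" (4x4, takes a point from camera to world coordinates). Camera axes: x right, y down, z forward; pixel columns grow to the right and rows downward; lengths in mm; the calibration is good to about 2 mm. A picture is of the moment at which its call begins. There is no depth.
A pose or a line that the arm cannot do raises bot.MotionError and nothing moves.
- bot.sign_off(): hands the job in, once; it reports no verdict.
Readings, each from a call of its own:
- bot.read_time_s(): time.
- bot.read_joint_pos(): joint angles.
- bot.read_qd(): joint speeds.
- bot.read_joint_efforts(): joint torques, N m.
- bot.read_tool_pos(): TCP position.
- bot.read_ee_rot(): TCP orientation.
- bot.read_contact_force(): force on the tool from outside, world axes, zero at the start.
- bot.read_ft_torque(): the same for the moment, N m.
- bot.read_finger_gap(): finger opening in mm.
Only numpy, scipy, OpenCV 4.12 (cv2) and the standard library are available. Lean on these libraries where they do the work, as an engineer would, in place of code of your own. Each camera call takes 0.05 s, during which the arm holds its last target.

## Working session

There is one attempt and no reset: what is moved stays moved. The work goes in short steps, each a Python script; the robot and the scene stay as the last script left them, time stands still between calls to the robot, and variables do not carry over. Pictures are saved under pics/ and viewed, and the job is handed in when it is done.

```bash
mkdir -p pics; ls; python3 - <<'E'
from bench import bot
import cv2
for n in ("scene","top"):
    c=bot.camera(n); cv2.imwrite(f"pics/{n}0.png",cv2.resize(c["color"][:,:,::-1],(800,600),interpolation=cv2.INTER_CUBIC))
    print(n,c["fx"],c["fy"],c["cx"],c["cy"]);print(c["T"].round(3))
print(bot.hold_point_z,bot.read_time_s(),bot.read_ee_rot().round(3),bot.read_contact_force())
E
```

```text
pics
scene 514.4191948296456 514.4191948296456 287.7414175780565 206.60348860043334
[[-6.390000e-01  5.430000e-01 -5.440000e-01  1.311505e+03]
 [ 7.690000e-01  4.440000e-01 -4.600000e-01  7.488930e+02]
 [-9.000000e-03 -7.130000e-01 -7.010000e-01  1.144314e+03]
 [ 0.000000e+00  0.000000e+00  0.000000e+00  1.000000e+00]]
top 459.21802727250224 459.21802727250224 280.1890181591271 207.5613540624411
[[-9.000000e-03 -9.890000e-01  1.510000e-01  2.424380e+02]
 [-1.000000e+00  1.100000e-02  1.100000e-02  3.141300e+01]
 [-1.300000e-02 -1.510000e-01 -9.890000e-01  1.747646e+03]
 [ 0.000000e+00  0.000000e+00  0.000000e+00  1.000000e+00]]
18.700000000000003 0.1 [[ 0.325 -0.001  0.946]
 [-0.946  0.002  0.325]
 [-0.002 -1.    -0.   ]] [-0.01900166 -0.98831983  1.62619841]
```

View pics/scene0.png

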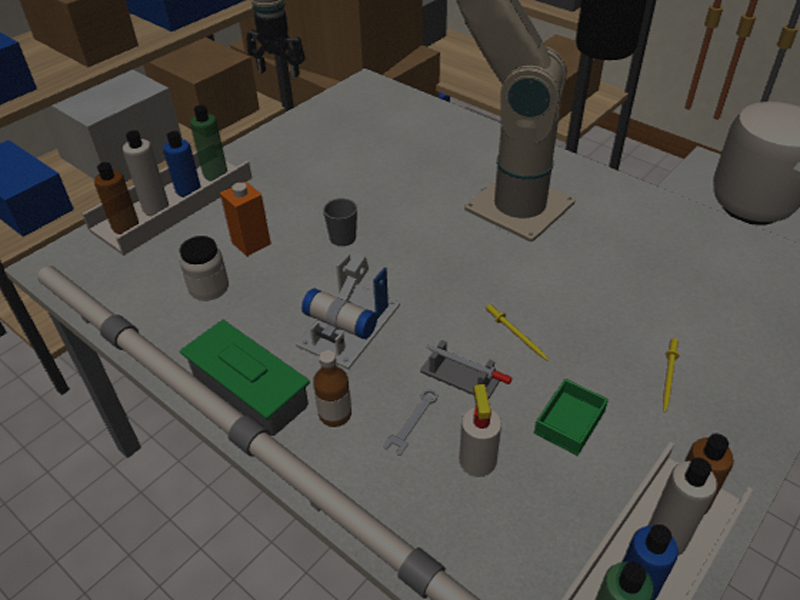

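View pics/top0.png

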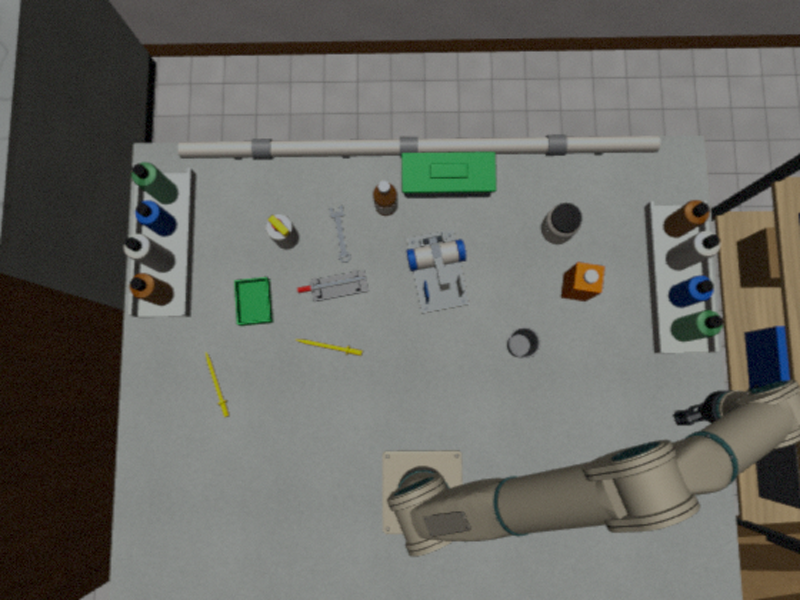

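```bash
cat > h.py <<'E'
import numpy as np, cv2
from bench import bot
def crop(c,x0,y0,w,h,s,name):
    im=c["color"][y0:y0+h,x0:x0+w,::-1]
    im=cv2.resize(im,(w*s,h*s),interpolation=cv2.INTER_CUBIC)
    im=np.clip(im.astype(float)*1.5,0,255).astype(np.uint8)
    for k in range(0,w,10):
        cv2.line(im,(k*s,0),(k*s,6 if (x0+k)%50 else 14),(0,255,255),1)
        if (x0+k)%20==0: cv2.putText(im,str(x0+k),(k*s,24),0,.4,(0,255,255),1)
    for k in range(0,h,10):
        cv2.line(im,(0,k*s),(6,k*s),(0,255,255),1)
        if (y0+k)%20==0: cv2.putText(im,str(y0+k),(8,k*s+4),0,.4,(0,255,255),1)
    cv2.imwrite(f"pics/{name}.png",im)
def proj(c,P):
    P=np.atleast_2d(P); T=c["T"]; q=(P-T[:3,3])@T[:3,:3]
    return np.c_[c["fx"]*q[:,0]/q[:,2]+c["cx"],c["fy"]*q[:,1]/q[:,2]+c["cy"]]
E
python3 - <<'E'
from h import *
import pickle
a=bot.camera("top");b=bot.camera("scene")
pickle.dump((a,b),open("cams0.pkl","wb"))
crop(a,280,155,60,70,8,"tb"); crop(a,200,180,70,40,11,"tp")
crop(b,200,175,90,80,7,"sb"); crop(b,285,230,80,60,10,"sp")
E
```

```text
(no output)
```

View pics/tb.png

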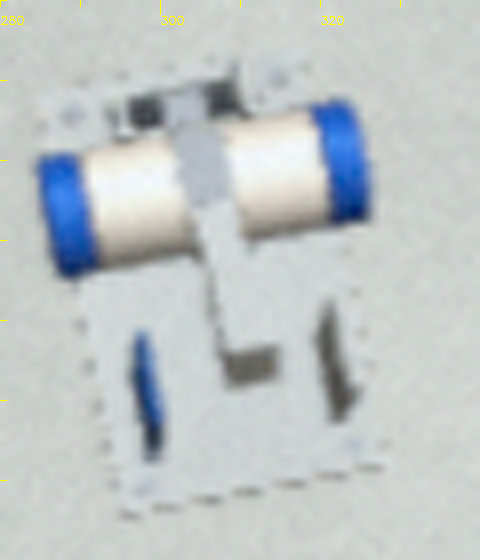

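View pics/tp.png

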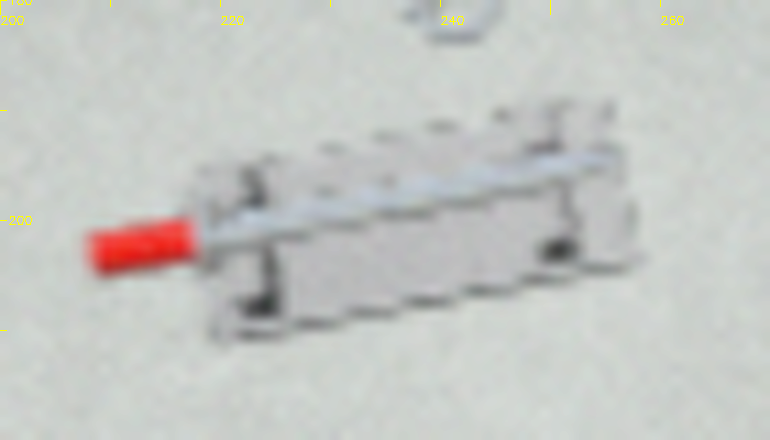

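View pics/sb.png

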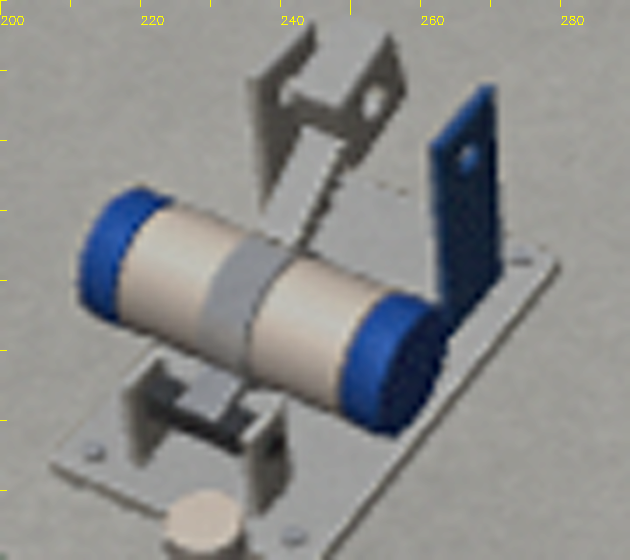

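View pics/sp.png

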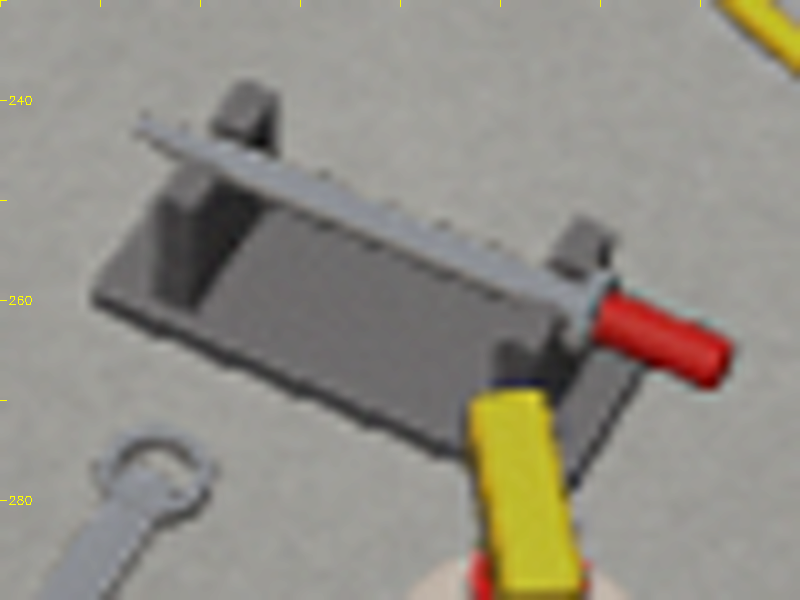

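```bash
cat > fit.py <<'E'
from h import *
import pickle
from scipy.optimize import least_squares
a,b=pickle.load(open("cams0.pkl","rb"))
def run(obs,x0):
    def model(p):
        c,s=np.cos(p[2]),np.sin(p[2]);R=np.array([[c,-s,0],[s,c,0],[0,0,1]]);t=np.array([p[0],p[1],0])
        return np.concatenate([proj(cam,(R@np.array(P)+t))[0]-(np.array(uv)/sc+off-0.5+0.5/sc) for cam,P,uv,sc,off in obs])
    r=least_squares(model,x0,loss="soft_l1"); return r.x,model(r.x).reshape(-1,2)
tb=(8,np.array([280,155])); sb=(7,np.array([200,175])); tp=(11,np.array([200,180])); sp=(10,np.array([285,230]))
B=[(a,(-45,65,10),(118,512),*tb),(a,(-45,-65,10),(382,465),*tb),(a,(0,45,122),(146,378),*tb),(a,(0,-45,122),(330,352),*tb),
 (b,(-45,65,10),(560,263),*sb),(b,(165,-65,10),(50,463),*sb),(b,(0,48,100),(468,157),*sb),(b,(22,48,122),(438,152),*sb),(b,(-22,48,122),(495,88),*sb)]
print("all",run(B,[600,0,0.1]))
print("top",run(B[:4],[600,0,0.1])[0]); print("scene",run(B[4:],[600,0,0.1])[0])
# pin frame: z const 50, x nose
P=[(a,(-42,0,50),(90,254),*tp),(a,(-5,0,50),(194,240),*tp),(a,(140,0,50),(620,157),*tp),(b,(-42,0,50),(720,363),*sp),(b,(-5,0,50),(600,315),*sp),(b,(140,0,50),(140,122),*sp)]
print("pin",run(P,[600,200,-1.5]))
print("top",run(P[:3],[600,200,-1.5])[0]); print("scene",run(P[3:],[600,200,-1.5])[0])
E
python3 fit.py
```

```text
all (array([518.98378595, -56.90512977,  25.31389713]), array([[-0.33698323,  0.35608678],
       [ 0.08935904, -0.22095076],
       [-0.26674642, -0.11208011],
       [ 1.33529224, -1.59624906],
       [ 0.37572176, -0.83017127],
       [-0.44501521, -0.36182825],
       [ 0.31756445,  0.25298266],
       [ 0.39988024,  0.03681207],
       [ 0.03214191,  0.19142033]]))
top [517.83042003 -56.79179627 119.54865124]
scene [ 5.19770346e+02 -5.71313576e+01  1.89626611e-01]
pin (array([528.72702133, 281.33694922,  -1.39541771]), array([[-0.07360048,  0.43417946],
       [ 0.18281443, -0.09927055],
       [-0.54932645,  0.3793295 ],
       [ 0.19952336,  0.3887501 ],
       [-0.2013731 , -0.00263434],
       [-0.62670447, -0.13766016]]))
top [529.62056463 280.8083138  -51.66036469]
scene [528.11246706 281.55714722  -7.67978895]
```

```bash
cat > cr.py <<'E'
from h import *
import pickle,sys
from scipy.optimize import least_squares
BX,BY,BYAW=519,-57,0.182
c_,s_=np.cos(BYAW),np.sin(BYAW);RB=np.array([[c_,-s_,0],[s_,c_,0],[0,0,1]]);TB=np.array([BX,BY,0.])
def W(p): return RB@np.array(p,float)+TB
def cradle(p,th,off=0):
    x,y,z=p; dx,dz=x-138,z-45; c,s=np.cos(th),np.sin(th)
    return W((138+off+dx*c+dz*s, y, 45-dx*s+dz*c))
E
python3 - <<'E'
from cr import *
a,b=pickle.load(open("cams0.pkl","rb"))
def px(uv,s,o): return np.array(uv)/s+o-.5+.5/s
obs=[((0,12,100),(375,98)),((-22,12,122),(388,35)),((-22,-12,122),(313,22)),((22,-12,122),(250,82)),((22,12,122),(335,98))]
f=lambda p:np.concatenate([proj(b,cradle(P,p[0],p[1]))[0]-px(uv,7,(200,175)) for P,uv in obs])
r=least_squares(f,[0.2,0]);print(r.x,r.fun.reshape(-1,2).round(2))
print(cradle((0,0,122),r.x[0]),cradle((-22,0,122),r.x[0]),W((0,0,122)))
bot.camera
for sgn in (1,-1):
    x=sgn*np.array([np.cos(BYAW),np.sin(BYAW),0]);y=np.array([0,0,-1.]);R=np.c_[x,y,np.cross(x,y)]
    for p in ((W((0,0,200))),W((0,48+175,82)),(524,306,31),(524,306,220)):
        q=bot.solve_ik(list(p),R);print(sgn,None if q is None else np.round(q,2))
E
```

```text
[0.29624935 1.85664042] [[-1.82  0.03]
 [-1.53 -1.03]
 [ 2.15 -1.82]
 [ 3.5   1.5 ]
 [-1.57  1.97]]
[547.01997028 -51.84330246 158.93276896] [526.32586152 -55.65177401 165.35533907] [519. -57. 122.]
1 [ 0.33  0.51 -0.4   1.9   0.27  0.78 -0.03]
1 [-0.22  0.67 -0.24  2.04  0.33  0.47 -0.53]
1 [-0.41  0.85 -0.26  1.78  0.37  0.57 -0.73]
1 [-0.11  0.69 -0.79  1.64  0.55  1.05 -0.88]
-1 [-0.25  0.53  0.46  1.92 -0.32  0.77 -2.57]
-1 [-0.71  0.72  0.51  2.05 -0.68  0.54 -2.67]
-1 [-1.03  1.01  0.8   1.79 -1.    0.81 -2.66]
-1 [ 0.01  0.79 -1.06  1.64  0.74  1.17  2.09]
```

```bash
cat >> cr.py <<'E'
def Rt(yaw):
    x=np.array([np.cos(yaw),np.sin(yaw),0]);y=np.array([0,0,-1.]);return np.c_[x,y,np.cross(x,y)]
def st(m=""): print(m,bot.read_time_s(),np.round(bot.read_tool_pos(),1),np.round(bot.read_contact_force(),1),"M",np.round(bot.read_ft_torque(),2),"gap",round(bot.read_finger_gap(),1))
E
python3 - <<'E'
from cr import *
p=bot.read_tool_pos(); bot.move_l([p[0],p[1],290],max_speed=250); st()
bot.command_gripper(0,30); st()
bot.goto(list(W((10,0,230))),Rt(BYAW)); st()
print(bot.move_l(list(W((10,0,185))),max_speed=100)); bot.wait(.2); st("base")
print(bot.move_l(list(W((10,0,128))),max_speed=40,f_stop=15)); st("128")
c=bot.camera("scene"); crop(c,220,150,80,70,9,"push")
E
```

```text
0.5833 [ 211.1 -614.9  291.2] [-0.   0.9 -0.3] M [0.01 0.01 0.01] gap 85.6
 1.35 [ 211.  -614.4  290. ] [-0.9 -0.2  0.1] M [-0.07 -0.01  0.01] gap -0.0
 3.65 [528.9 -56.6 230. ] [0.9 0.6 0.5] M [-0.06  0.02  0.05] gap -0.3
False
base 4.45 [529.3 -55.2 185.7] [-0.2 -0.5 -0.6] M [ 0.02 -0.02  0.01] gap -0.1
False
128 6.025 [529.1 -55.2 128.2] [-1.5  0.9  3.1] M [-0.15  0.38  0.01] gap 0.2
```

View pics/push.png

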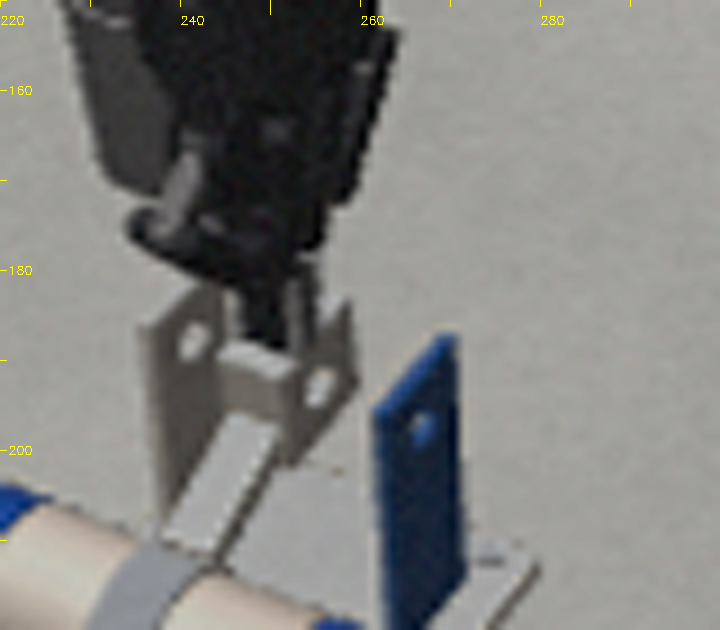

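```bash
python3 - <<'E'
from cr import *
print(bot.move_l(list(W((10,0,122.0))),max_speed=25,f_stop=15)); bot.wait(.2); st("122")
p=bot.read_tool_pos()
if p[2]>122.3: bot.move_l(list(W((10,0,122.0-(p[2]-122)))),max_speed=20,f_stop=15); bot.wait(.2); st("b")
bot.move_l(list(W((10,0,230))),max_speed=150)
c=bot.camera("scene"); crop(c,220,150,80,70,9,"push2")
pickle.dump(c,open("c2.pkl","wb"))
bot.command_gripper(60,30); st()
E
```

```text
False
122 6.6667 [529.4 -55.1 122. ] [ 0.1 -0.3  2. ] M [-0.11  0.14 -0.  ] gap -0.1
 8.1833 [528.8 -55.2 230. ] [ 0.1 -1.5 -0.1] M [ 0.01 -0.03  0.02] gap 60.0
```

View pics/push2.png

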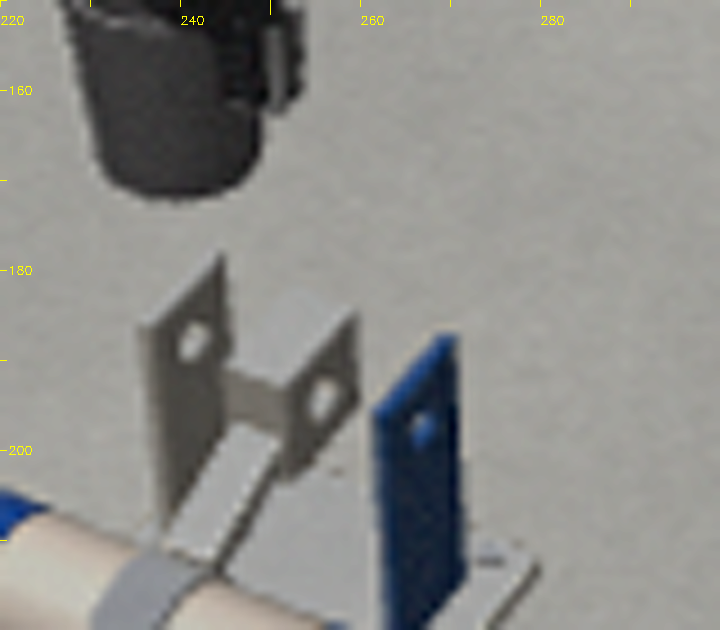

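```bash
cat > fit2.py <<'E'
from h import *
import pickle
from scipy.optimize import least_squares
a,b=pickle.load(open("cams0.pkl","rb"))
o=np.array([220,150])
F=[((0,48,100),(424,430)),((22,48,122),(380,413)),((-22,48,122),(456,338)),((0,-42,100),(194,342)),((-22,-42,122),(225,258)),((22,-48,122),(143,326))]
def wp(P,p):
    c,s=np.cos(p[2]),np.sin(p[2]);return np.array([p[0]+c*P[0]-s*P[1],p[1]+s*P[0]+c*P[1],P[2]])
px=lambda uv:np.array(uv)/9+o-.5+.5/9
f=lambda p:np.concatenate([proj(b,wp(P,p))[0]-px(uv) for P,uv in F])
r=least_squares(f,[519,-57,.18],x_scale=[1,1,.01],loss="soft_l1");print(r.x,f(r.x).reshape(-1,2).round(2))
C=[((22,12,122),(285,388)),((-22,12,122),(357,314)),((22,-12,122),(224,372)),((0,12,100),(322,397))]
g=lambda q:np.concatenate([proj(b,wp(np.array(P)+[q[0],0,q[1]],r.x))[0]-px(uv) for P,uv in C])
s=least_squares(g,[0,0]);print("cradle off",s.x,g(s.x).reshape(-1,2).round(2))
img=cv2.imread("pics/push2.png")
for P in [x[0] for x in F]+[x[0] for x in C]:
    q=proj(b,wp(P,r.x))[0]; q=((q-o+.5)*9-.5).round().astype(int); cv2.circle(img,tuple(int(v) for v in q),3,(0,0,255),-1)
cv2.imwrite("pics/ov.png",img)
E
python3 fit2.py
```

```text
[ 5.19163788e+02 -5.70179339e+01  1.84882610e-01] [[ 0.04 -0.1 ]
 [ 0.75  0.87]
 [ 0.03  0.19]
 [-0.07 -0.18]
 [-0.06 -0.58]
 [-0.68 -0.15]]
cradle off [4.02168653 0.03365634] [[ 0.02  0.4 ]
 [-0.11 -0.27]
 [-0.15 -0.5 ]
 [ 0.27  0.38]]
```

View pics/ov.png

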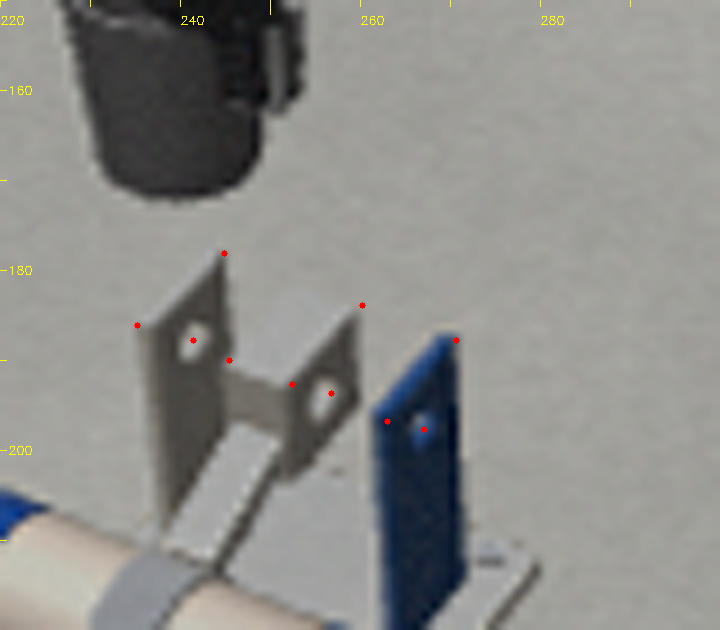

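```bash
cat >> cr.py <<'E'
BX,BY,BYAW=519.1,-57.0,0.184
c_,s_=np.cos(BYAW),np.sin(BYAW);RB=np.array([[c_,-s_,0],[s_,c_,0],[0,0,1]]);TB=np.array([BX,BY,0.])
PY=-1.396; PO=np.array([528.7,281.3,50.]); PU=np.array([np.cos(PY),np.sin(PY),0])
GX=25
E
python3 - <<'E'
from cr import *
G=PO-GX*PU; R=Rt(PY+np.pi/2)
bot.goto([G[0],G[1],200],R); st()
bot.move_l([G[0],G[1],80],max_speed=200)
bot.wait(.2); st()
print(bot.move_l([G[0],G[1],31.3],max_speed=60,f_stop=6)); st()
c=bot.camera("scene"); crop(c,285,210,80,65,9,"g1")
c=bot.camera("top"); crop(c,190,170,80,50,9,"g1t")
E
```

```text
9.5417 [525.3 303.8 200. ] [ 0.8 -0.6 -0.5] M [ 0.02 -0.02  0.04] gap 59.9
 10.4917 [525.3 306.4  81.5] [ 0.  -0.1 -0.3] M [-0.02 -0.01  0.01] gap 60.1
False
 11.45 [524.6 306.2  31.5] [-0.2  0.3  0.2] M [0.02 0.05 0.04] gap 59.8
```

View pics/g1.png

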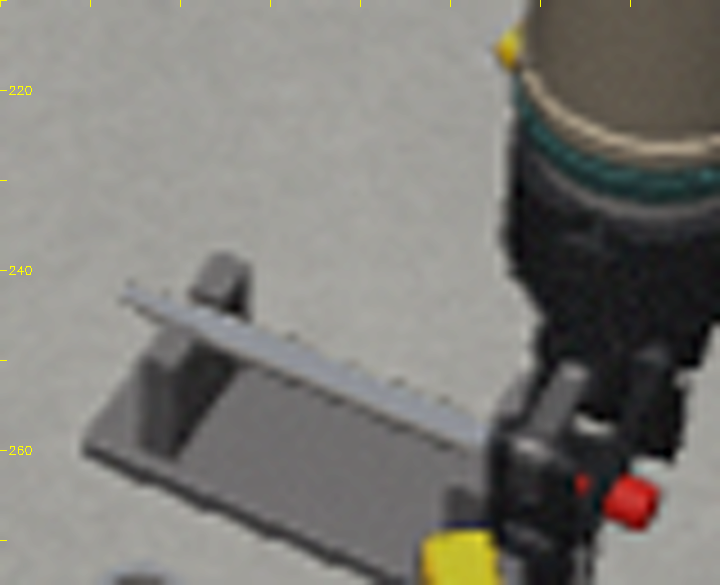

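View pics/g1t.png

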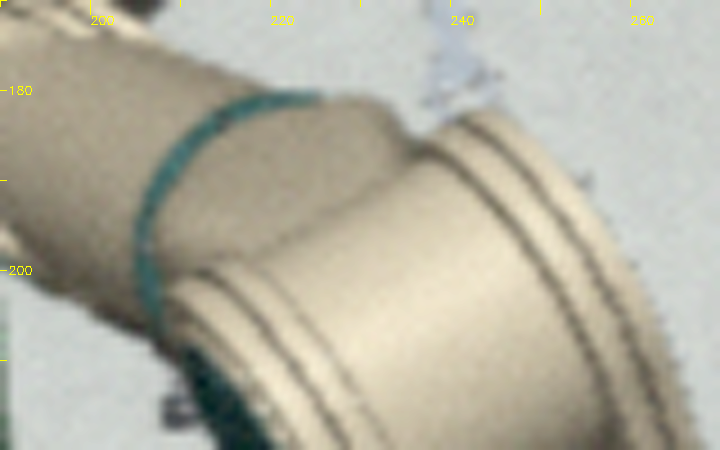

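Fingers straddle the red grip (red tail visible behind the pads at crop (632,500)). Closing gently, correcting, lifting.

```bash
python3 - <<'E'
from cr import *
bot.command_gripper(0,30); bot.wait(.2); st("30")
f=bot.read_contact_force(); jx=Rt(PY+np.pi/2)[:,0]; print("side",f@jx)
E
```

```text
30 12.2167 [524.4 306.   31.4] [-0.1 -0.3  1.9] M [-0.04 -0.04 -0.06] gap 14.9
side -0.18644848718526533
```

```bash
python3 - <<'E'
from cr import *
bot.command_gripper(0,110); bot.wait(.1); st("110")
p=bot.read_tool_pos()
bot.move_l([p[0],p[1],45],max_speed=40); st("up")
G=W((0,48+155+GX,100-18.7)); print(G)
bot.move_l([p[0],p[1],110],max_speed=150)
bot.wait(.2);st("hold")
a=bot.camera("top");b=bot.camera("scene");pickle.dump((a,b),open("cams1.pkl","wb"))
crop(b,290,190,80,65,9,"l1")
E
```

```text
110 12.5333 [524.4 306.   31.5] [-0.6  0.   3.2] M [-0.14  0.03 -0.05] gap 13.0
up 13.025 [524.5 306.   45.2] [-0.2  0.6 -0.6] M [ 0.06 -0.01 -0.01] gap 12.7
[477.38432075 167.15129289  81.3       ]
hold 13.8083 [523.7 305.5 108.8] [ 0.3  0.1 -1.2] M [0.03 0.01 0.01] gap 13.0
```

View pics/l1.png

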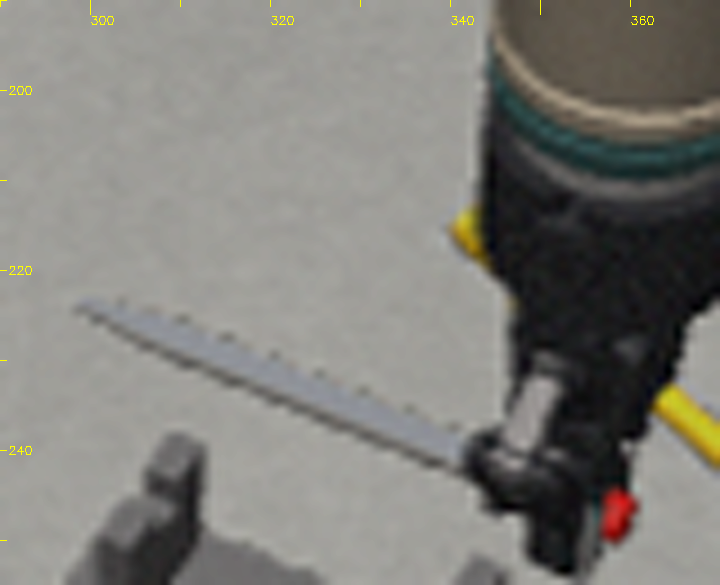

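```bash
python3 - <<'E'
from cr import *
a,b=pickle.load(open("cams1.pkl","rb"))
G=np.array([523.7,305.5,108.8+18.7])
for P in (G+165*PU,G-17*PU): print(((proj(b,P)[0]-[290,190]+.5)*9-.5))
print((RB@np.array([0,-1,0])), PU)
E
```

```text
[ 77.02024745 296.52647799]
[627.61865795 518.9214505 ]
[ 0.18296351 -0.98311971  0.        ] [ 0.17390757 -0.98476198  0.        ]
```

```bash
cat >> cr.py <<'E'
def pose(tipgap,dx=0,dz=0):  # tool target with tip 'tipgap' mm outside blue outer face
    return list(W((dx,48+140+tipgap+GX,100-18.7+dz)))
E
python3 - <<'E'
from cr import *
bot.move_l(pose(25),Rt(BYAW),max_speed=150); bot.move_l(pose(12),max_speed=60)
bot.wait(.2);st("pre")
b=bot.camera("scene");a=bot.camera("top");pickle.dump((a,b),open("cams2.pkl","wb"))
crop(b,240,170,70,60,11,"pre"); crop(a,285,180,40,40,15,"pret")
E
```

```text
pre 15.5667 [477.9 164.5  81.3] [-0.1 -0.3 -0.3] M [ 0.03  0.   -0.05] gap 12.5
```

View pics/pre.png

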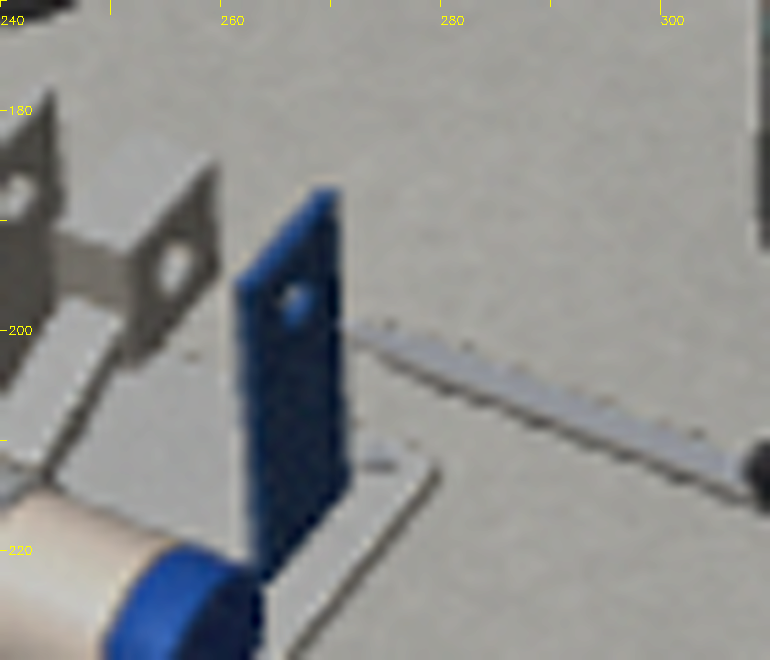

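View pics/pret.png

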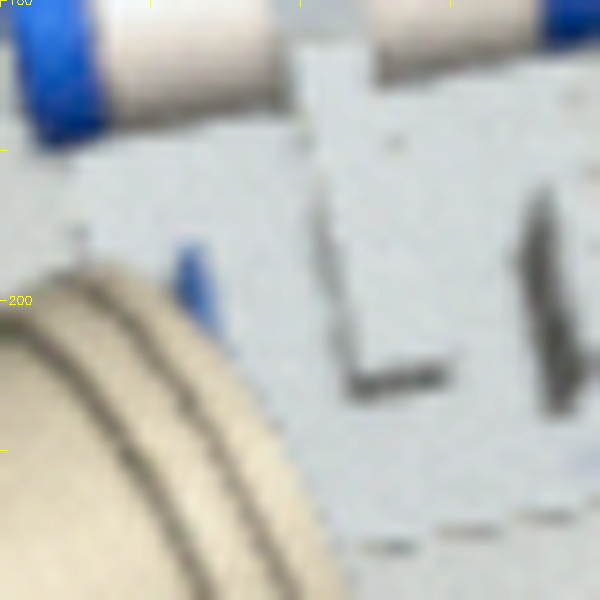

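```bash
python3 - <<'E'
from cr import *
a,b=pickle.load(open("cams2.pkl","rb"))
for P in ((0,48,100),(0,60,100),(0,62,100),(0,180,100),(0,100,100),(0,100,106),(0,100,94),(5,60,100),(0,60,103)): print(P,((proj(b,W(P))[0]-[240,170]+.5)*11-.5).round(1))
E
```

```text
(0, 48, 100) [298.9 304.6]
(0, 60, 100) [337.4 319.4]
(0, 62, 100) [343.9 321.9]
(0, 180, 100) [734.8 472.3]
(0, 100, 100) [467.4 369.4]
(0, 100, 106) [467.  353.1]
(0, 100, 94) [467.7 385.6]
(5, 60, 100) [327.9 330.7]
(0, 60, 103) [337.1 311.3]
```

```bash
python3 - <<'E'
from cr import *
bot.wait(.1); st("0")
for g in (-4,-14,-30):
    h=bot.move_l(pose(g),max_speed=40,f_stop=5); f=bot.read_contact_force(); print(g,h,"brk f",(RB.T@f).round(1),"M",(RB.T@bot.read_ft_torque()).round(2), "pos err",(RB.T@(bot.read_tool_pos()-np.array(pose(g)))).round(1))
    if h: break
st()
b=bot.camera("scene"); crop(b,240,170,70,60,11,"in1"); 
E
```

```text
0 15.7667 [477.9 164.4  81.3] [-0.1 -0.4 -0.6] M [ 0.07  0.04 -0.03] gap 12.8
-4 False brk f [ 0.  -0.3 -0.8] M [ 0.04 -0.04 -0.1 ] pos err [ 0.1 -0.2  0. ]
-14 False brk f [-0.2 -0.2 -0.5] M [ 0.09 -0.03 -0.05] pos err [ 0.  -0.4  0. ]
-30 False brk f [-0.8 -0.  -1. ] M [ 0.02  0.07 -0.1 ] pos err [-0.1 -0.3 -0. ]
 17.2667 [485.6 122.6  81.3] [-0.8 -0.1 -1. ] M [ 0.01  0.07 -0.1 ] gap 12.9
```

View pics/in1.png

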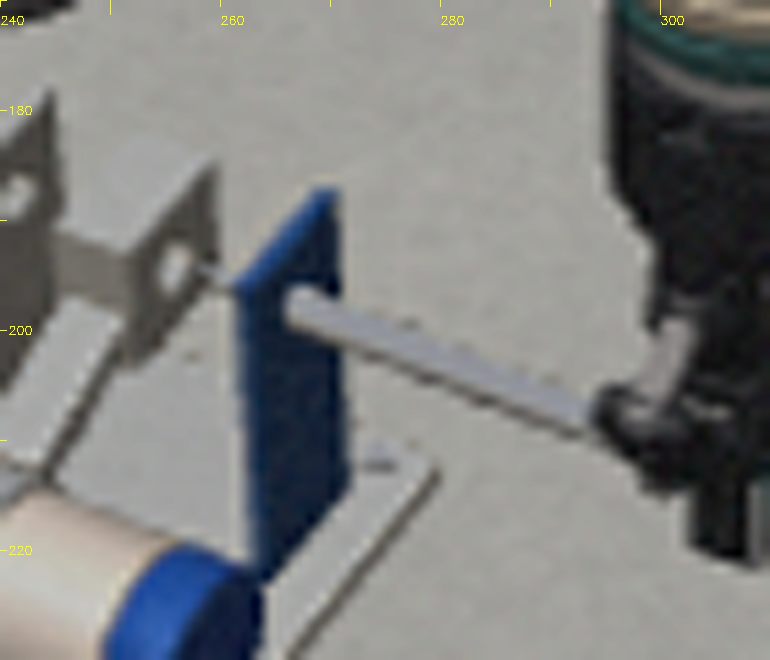

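```bash
cat >> cr.py <<'E'
def ins(gs,dx=0,dz=0,fs=7,v=30):
    for g in gs:
        h=bot.move_l(pose(g,dx,dz),max_speed=v,f_stop=fs); f=RB.T@bot.read_contact_force(); e=RB.T@(bot.read_tool_pos()-np.array(pose(g,dx,dz)))
        print(g,h,"f",f.round(1),"M",(RB.T@bot.read_ft_torque()).round(2),"err",e.round(1),"t",round(bot.read_time_s(),1))
        if h: return g
E
python3 - <<'E'
from cr import *
ins([-36,-42,-48,-54,-60,-66])
b=bot.camera("scene"); crop(b,230,165,70,55,11,"in2"); 
E
```

```text
-36 False f [-0.1 -1.2 -1.2] M [-0.06  0.07 -0.06] err [-0.  -0.4 -0. ] t 17.7
-42 False f [-0.7  0.2 -0.9] M [-0.03  0.11 -0.1 ] err [ 0.  -0.4 -0. ] t 18.0
-48 False f [ 0.1  0.9 -1.4] M [-0.09  0.14 -0.06] err [ 0.  -0.4 -0. ] t 18.4
-54 False f [-0.6 -0.1 -0.3] M [ 0.    0.15 -0.09] err [ 0.1 -0.4 -0. ] t 18.7
-60 False f [-0.3 -0.3 -0.6] M [-0.15  0.06 -0.07] err [ 0.1 -0.5  0. ] t 19.1
-66 False f [-0.5 -0.3  0.1] M [-0.06  0.05  0.01] err [ 0.1 -0.4  0. ] t 19.4
```

View pics/in2.png

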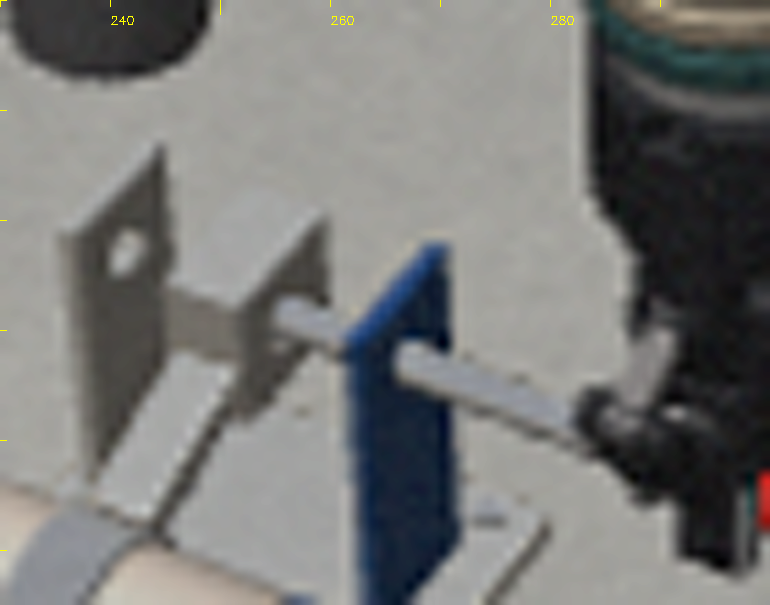

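```bash
python3 - <<'E'
from cr import *
ins([-72,-78,-84,-90,-96,-102,-108])
b=bot.camera("scene"); crop(b,230,165,70,55,11,"in3"); 
E
```

```text
-72 False f [-0.3 -0.4 -0.2] M [0.05 0.07 0.07] err [ 0.1 -0.4  0. ] t 19.8
-78 False f [ 0.  -0.2 -0. ] M [0.14 0.02 0.07] err [ 0.1 -0.5 -0. ] t 20.2
-84 False f [ 0.1 -0.4 -0.4] M [-0.02  0.08  0.1 ] err [-0.  -0.7 -0. ] t 20.5
-90 False f [-0.3  0.  -0.3] M [-0.02  0.04  0.1 ] err [-0.  -0.7 -0. ] t 20.9
-96 False f [-0.7 -0.5 -0.3] M [-0.03  0.14  0.07] err [-0.  -0.7 -0. ] t 21.2
-102 False f [ 0.3 -0.4  0.1] M [0.01 0.16 0.07] err [-0.1 -0.7 -0. ] t 21.6
-108 False f [-0.9  0.  -0.8] M [0.02 0.2  0.01] err [-0.1 -0.6 -0. ] t 21.9
```

View pics/in3.png

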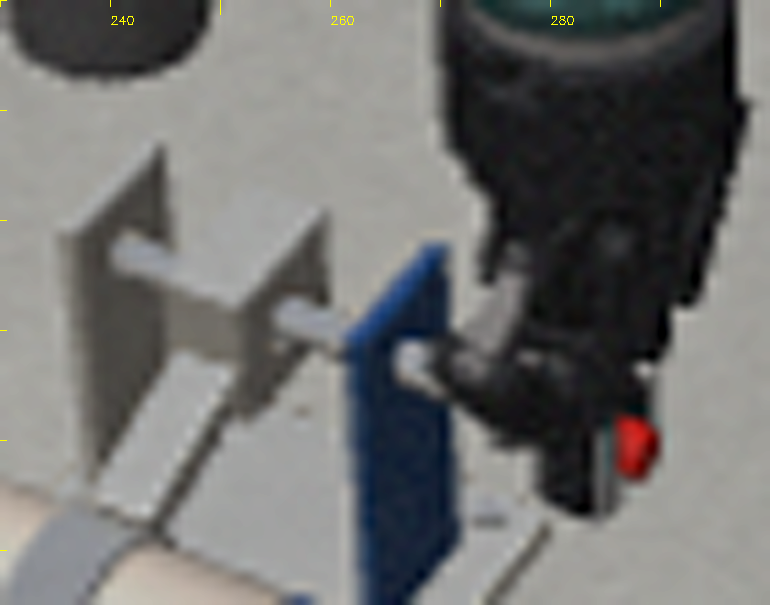

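```bash
python3 - <<'E'
from cr import *
ins([-114,-120,-126,-132])
g=ins([-150],fs=6,v=20); bot.wait(.2)
e=RB.T@(bot.read_tool_pos()-TB); print("tool in bracket",e.round(2),"shoulder y",e[1]-GX,(RB.T@bot.read_contact_force()).round(1)); st()
b=bot.camera("scene"); crop(b,230,165,70,55,11,"in4"); 
E
```

```text
-114 False f [-1.6 -0.5  0.6] M [-0.01  0.26  0.05] err [-0.1 -0.6 -0. ] t 22.3
-120 False f [-2.   0.6 -0.1] M [0.06 0.34 0.05] err [-0.1 -0.6 -0. ] t 22.7
-126 False f [-2.   0.3 -0.8] M [0.07 0.33 0.04] err [-0.1 -0.6 -0. ] t 23.0
-132 False f [-2.4 -0.4  0.1] M [ 0.1   0.37 -0.03] err [-0.1 -0.7 -0. ] t 23.4
-150 True f [0.3 0.4 1.4] M [ 0.01 -0.11  0.06] err [-0.4  8.2 -0.2] t 24.0
tool in bracket [-0.73 71.63 80.76] shoulder y 46.6326364035385 [ 1.7 -0.6 -0. ]
 24.1583 [505.3  13.3  80.8] [ 1.8 -0.2 -0. ] M [-0.05 -0.47  0.15] gap 13.0
```

View pics/in4.png

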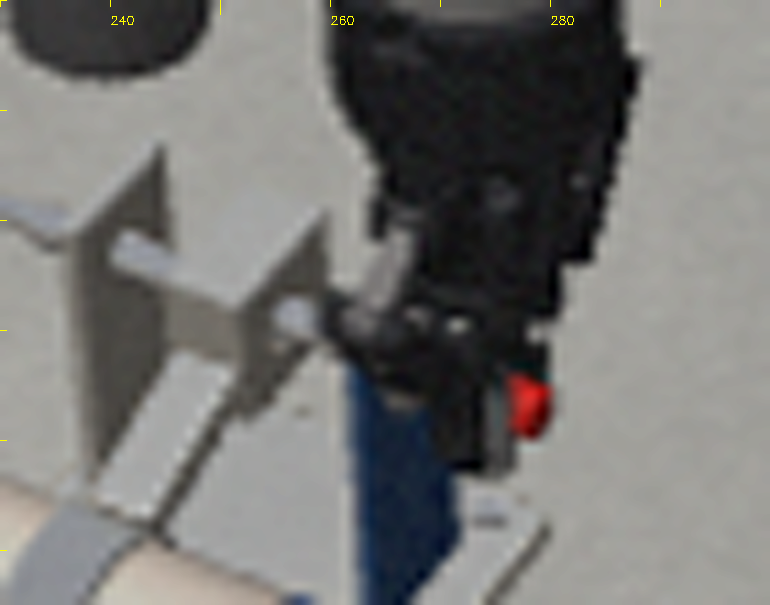

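```bash
python3 - <<'E'
from cr import *
for k in range(2):
    p=bot.read_tool_pos(); t=p+RB@np.array([0.3,-4,0]); 
    h=bot.move_l(list(t),max_speed=15,f_stop=10); f=RB.T@bot.read_contact_force(); e=RB.T@(bot.read_tool_pos()-TB); print(h,e.round(2),f.round(1))
    bot.wait(.2); print((RB.T@(bot.read_tool_pos()-TB)).round(2),(RB.T@bot.read_contact_force()).round(1),bot.read_time_s())
E
```

```text
True [-1.02 71.28 80.46] [0.3 1.7 3.1]
[-0.96 71.29 80.42] [-0.7  1.   3.7] 24.7333
True [-0.95 71.28 80.37] [0.2 0.8 3.5]
[-0.95 71.34 80.33] [-0.  -1.1  3.5] 25.2167
```

```bash
python3 - <<'E'
from cr import *
bot.command_gripper(50,20); bot.wait(.2); st("open")
p=bot.read_tool_pos()
print(bot.move_l([p[0],p[1],p[2]+25],max_speed=60,f_stop=5)); st()
bot.move_l([p[0],p[1],240],max_speed=200); st()
q=W((0,230,260)); bot.move_l(list(q),max_speed=250); bot.wait(.1); st()
b=bot.camera("scene"); crop(b,225,165,70,55,11,"fin"); a=bot.camera("top"); crop(a,280,155,60,70,8,"fint")
E
```

```text
open 25.8583 [504.8  13.   80.2] [0.2 0.4 0.6] M [-0.02  0.03 -0.04] gap 50.1
False
 26.425 [505.   12.8 105.5] [-0.3  0.3  0.2] M [ 0.01 -0.03 -0.06] gap 49.9
 27.25 [503.9  12.7 239. ] [ 0.2  1.  -0.3] M [-0.02 -0.03 -0.02] gap 50.3
 28.1417 [477.3 166.8 259.3] [ 0.4 -0.5 -0.9] M [-0.09 -0.   -0.04] gap 49.6
```

View pics/fin.png

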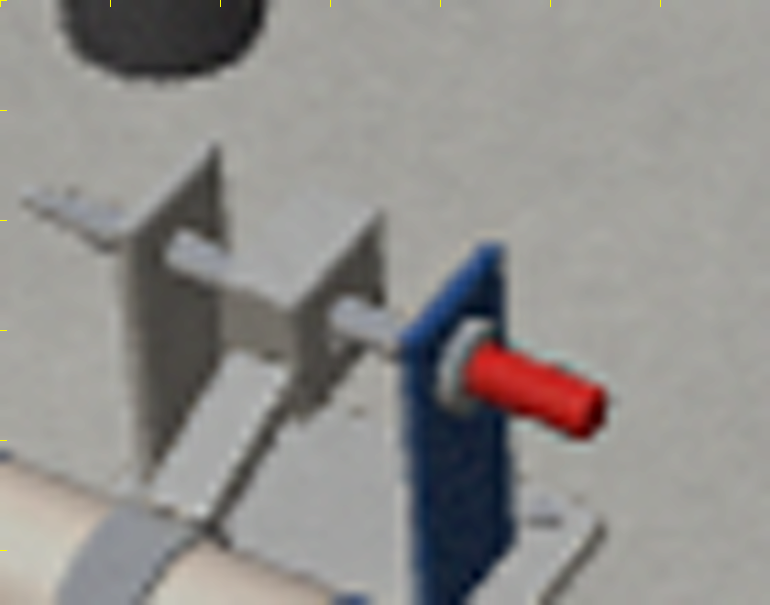

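View pics/fint.png

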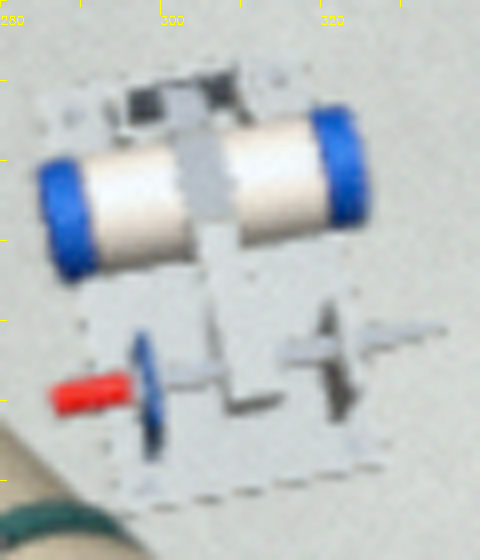

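```bash
python3 - <<'E'
from cr import *
bot.command_gripper(0,30)
bot.move_l(list(W((0,130,200))),max_speed=200)
bot.move_l(list(W((0,130,90))),max_speed=120); bot.wait(.2); st()
bot.move_l(list(W((0,108,90))),max_speed=40,f_stop=3); print((RB.T@(bot.read_tool_pos()-TB)).round(2))
h=bot.move_l(list(W((0,88,90))),max_speed=15,f_stop=6); print(h,(RB.T@(bot.read_tool_pos()-TB)).round(2),(RB.T@bot.read_contact_force()).round(1))
h=bot.move_l(list(W((0,86,90))),max_speed=10,f_stop=5); print(h,(RB.T@(bot.read_tool_pos()-TB)).round(2),(RB.T@bot.read_contact_force()).round(1))
b=bot.camera("scene"); crop(b,225,165,70,55,11,"nudge")
bot.move_l(list(W((0,130,90))),max_speed=60)
bot.move_l(list(W((0,130,250))),max_speed=200)
bot.move_l(list(W((0,230,260))),max_speed=250); bot.wait(.1); st()
b=bot.camera("scene"); crop(b,225,165,70,55,11,"fin2")
cv2.imwrite("pics/all.png",cv2.resize(b["color"][:,:,::-1],(800,600)))
E
```

```text
30.775 [495.8  70.8  90.6] [0.2 1.6 0.6] M [-0.03 -0.03 -0.02] gap -0.2
[ -0.   108.05  89.99]
True [-0.16 98.56 89.8 ] [-1.   1.7  0.4]
True [-0.44 98.62 89.44] [0.7 0.4 0.3]
 35.0417 [476.8 167.7 259. ] [-0.9 -0.3 -0.3] M [-0.05  0.01  0.01] gap -0.3
```

View pics/nudge.png

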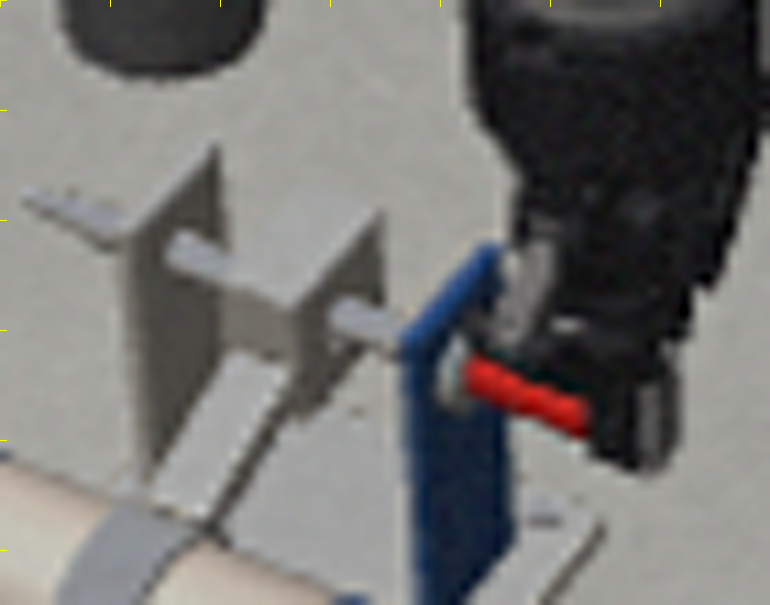

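View pics/fin2.png

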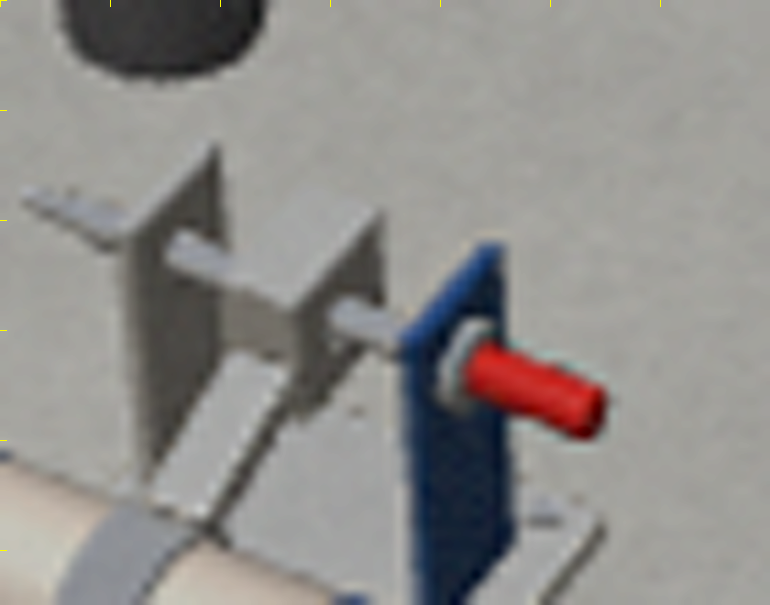

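View pics/all.png

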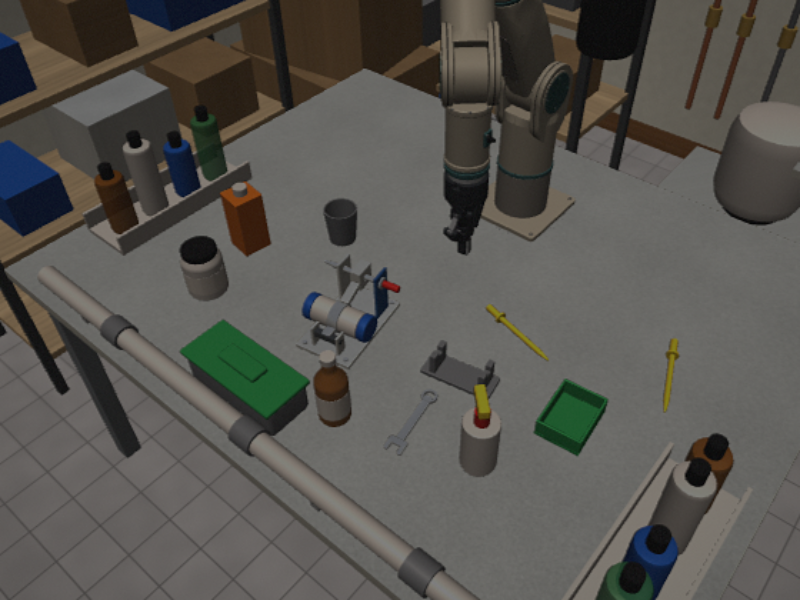

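Flange (crop (460,367)) sits flat on the blue ear. The pin passes through all three ears, with the nose out past the white ear at (30,195). Everything else is where it was. Handing in.

```bash
python3 - <<'E'
from cr import *
bot.sign_off(); print(bot.read_time_s())
E
```

```text
the job is handed in; nothing more can be done
the job is handed in; nothing more can be done
```

The cradle is locked into its bracket. I pushed its ear down level with the fixed ears, threaded the red-gripped pin nose first from the blue side through all three ears, let go and backed the arm clear. I handed the job in just after 35 s on the robot's clock.

**Final checks:**
- **Pin seated:** with the pin held, three pushes stopped within 0.1 mm of the same place. After letting go I nudged the grip's end with shut fingers, with a stop limit of 5–6 N. It stopped within 0.1 mm of the same place twice and did not go in further.
- **Pictures:** the flange is flat on the blue ear and the nose sticks out past the white ear. The block is level with the ears, and the other things on the surface look unmoved.
- **Forces:** readings after each step stayed below about 4 N, and every pushing move had a stop limit of 15 N or less.

**Disagreement:** by the arm's own position, the flange stops about 1.5 mm further in than my camera measurement of the blue ear. That is within the camera's roughly 2 mm accuracy, so I took the firm contact as the proof that it is home.

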